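Demould cement prisms onto a curing tray

ROBOT

A 7-joint arm with a two-finger parallel gripper is mounted at the origin on the work surface. World frame = base frame: x ahead of the robot, y to its left, z up, the work surface at z = 0. Lengths are in m, angles in rad, forces in N, time in s.
With the tool pointing down it reaches from about 0.425 to 0.925 m from the base axis. Payload 6.8 kg.
Tool frame: the origin (TCP) lies at the very end of the fingers, on their centre line; the grasp point (between the pads) lies 19 mm behind it (grip_point_offset is the distance from the TCP to the grasp point, in m); z points along the fingers, y is the line along which they close (so a half turn about z gives the same grasp; the last joint's range is limited). The gripper opens to 85 mm and grips with 20 to 120 N. Pads are 22 mm wide; open, the fingers measure 114 mm over their backs; the gripper's body (76 mm by 85 mm) begins 54 mm behind the grasp point. The pads swing forward as they close: fully open they stand 13 mm farther back than shut.
Start: joints at [1.164, 0.477, 0.022, 1.555, -0.011, 1.109, -0.083], TCP at [0.199, -0.645, 0.231] pointing down, gripper open.
Joint ranges: [-2.96, 2.96], [-0.34, 2.1], [-1.41, 1.46], [0.24, 2.44], [-1.37, 4.51], [0.17, 1.92], [-2.96, 2.96]. Speed limits (rad/s): [2.39, 2.39, 3.14, 3.14, 3.14, 3.14, 3.14].

INTERFACE

Orientations are given as a unit quaternion [w, x, y, z].
In Python, from station import * gives the robot as it stands.
- The arm moves only by the tool carry_out, never from a script. Its argument "rows" is text: rows parted by semicolons, each of 4 numbers parted by spaces: the shift along the world's x, y, z in mm, then the turn about the world's z in degrees. In form: dx dy dz yaw; .... A call has 1 to 10 rows; each row shifts and turns the commanded pose from where the row before left it; what a row does not reach is not made up. A row lasts 1/8 s, in which the tool goes at most 62.5 mm and 10.7 degrees, less where a joint would pass 70% of its speed; a pose out of reach is approached as far as the arm can. A call is refused whole if a number of a shift passes 62.5 or a number of a turn 10.7, either way. A call with a gripper value outside its range is refused whole. "claw" is the finger opening in mm, from 0 to 85.4, set as the call begins (left out, the last holds). The fingers move at their own pace and stop on an object; "force" is the grip in N (left out, the last holds). Time passes only in rows, so rows that do not move let the fingers close. It gives the time, the measured TCP pose, the force, the opening and the grip force at its end, in the units of the state.
- get_obs(): the state, without advancing time (a new reading comes with each control period).
- read_camera(name): name is "scene" or "side" or "wrist"; returns a dict with "img" (384x512x3 uint8, blue, green, red), "fov_y" (degrees; the focal length in pixels is half the picture's height over the tangent of half this angle, whatever the lens; pixels are square), "cx", "cy" (the principal point, pixels), "world_to_cam" (4x4, takes a point from world to camera coordinates). Camera axes: x right, y up, looking along -z (the intrinsics and any distortion apply to the point x, -y, -z); pixel columns grow to the right and rows downward; lengths in m; the calibration is good to about 2 mm. A picture is of the moment at which its call begins. There is no depth.
- hand_in(): hands the job in; it is judged then, once.
Trained networks look in the newest picture that a camera, given by its name, has taken for a name from the list of things; names that differ only in an ending like _2 or _b are one class to them, and where a whole thing is asked for, a point or a joint stands for the part that bears it (a point fixed in the world has none). Each returns a list of dicts, best first, with "confidence" (0 to 1); they miss things now and then, are a little off and sometimes report something else, mostly with a low value. They report only what shows in the picture. A call takes as long as a camera call. They do not tell look-alikes from the thing itself.
- recognise(camera, thing): "centre" ([column, row] in pixels, amid what is visible of it).
- outline_of(camera, thing): "pixels" (384x512 bool, what is visible of it) and "centre" ([column, row] in pixels, amid what is visible of it).
- place_of(camera, thing): "centre" ([column, row] in pixels: a listed point, or the origin of a listed thing).
The state is a dict: "t": time; "q": joint angles; "joint_vel": joint speeds; "joint_torque": joint torques, N m; "eef_pos": TCP position; "tool_rot": TCP orientation; "contact_force": force on the tool from outside, world axes, zero at the start; "torque": the same for the moment, N m; "gripper_width": opening from 0.0 (shut) to 1.0 (fully open); "grasp_force": force on a finger pad.
Only numpy, scipy, OpenCV 4.12 (cv2) and the standard library are available. Lean on these libraries where they do the work, as an engineer would, in place of code of your own. Each camera call takes 0.05 s, during which the arm holds its last target. There are 200 camera calls.

TASK

Demould the cement prisms: press the red knock-out lever down until its catch holds it and the prisms stand proud of the mould, then lift every prism out and lay it square across both blue ribs of the curing tray, centred on them, with about a finger's width between prisms. With the mould empty and all prisms on the ribs, press the yellow thumb pad of the catch so that the lever springs back up and the knock-out goes down; leave the bottle, jar and needle cup alone.

Things in the scene. Friction and masses are not known exactly. Their poses are not given: they have to be found in the camera images.
- mould: Fixed demoulding stand: teal base, within x -145 to 105, y -185 to 125 mm; on columns a steel mould 164 (x) x 227 (y) mm, top face 105 mm above the bench. Origin: centre of its underside at bench height; z up. Six open cavities 23 (x) x 83 (y) x 21 mm deep at x -50, 0, 50, y -52, 52 mm, dark knock-out pads as floors; not all are filled. Lever on the -y side, thumb pad on the -x side.
- prism1: Loose cement prism, light grey, 20 x 80 x 20 mm, 65 g; may be absent. Origin at its centre, y along its 80 mm. It starts in a cavity, long side along the mould's y, top 1.5 mm below the mould's face: too deep to grasp. With the knock-out latched it stands 16 mm proud (centre 111 mm above the bench), its lower 4 mm still in the cavity. Prisms in next rows are 30 mm apart, face to face.
- prism2: Loose cement prism, light grey, 20 x 80 x 20 mm, 65 g; may be absent. Origin at its centre, y along its 80 mm. It starts in a cavity, long side along the mould's y, top 1.5 mm below the mould's face: too deep to grasp. With the knock-out latched it stands 16 mm proud (centre 111 mm above the bench), its lower 4 mm still in the cavity. Prisms in next rows are 30 mm apart, face to face.
- prism3: Loose cement prism, light grey, 20 x 80 x 20 mm, 65 g; may be absent. Origin at its centre, y along its 80 mm. It starts in a cavity, long side along the mould's y, top 1.5 mm below the mould's face: too deep to grasp. With the knock-out latched it stands 16 mm proud (centre 111 mm above the bench), its lower 4 mm still in the cavity. Prisms in next rows are 30 mm apart, face to face.
- prism4: Loose cement prism, light grey, 20 x 80 x 20 mm, 65 g; may be absent. Origin at its centre, y along its 80 mm. It starts in a cavity, long side along the mould's y, top 1.5 mm below the mould's face: too deep to grasp. With the knock-out latched it stands 16 mm proud (centre 111 mm above the bench), its lower 4 mm still in the cavity. Prisms in next rows are 30 mm apart, face to face.
- prism5: Loose cement prism, light grey, 20 x 80 x 20 mm, 65 g; may be absent. Origin at its centre, y along its 80 mm. It starts in a cavity, long side along the mould's y, top 1.5 mm below the mould's face: too deep to grasp. With the knock-out latched it stands 16 mm proud (centre 111 mm above the bench), its lower 4 mm still in the cavity. Prisms in next rows are 30 mm apart, face to face.
- prism6: Loose cement prism, light grey, 20 x 80 x 20 mm, 65 g; may be absent. Origin at its centre, y along its 80 mm. It starts in a cavity, long side along the mould's y, top 1.5 mm below the mould's face: too deep to grasp. With the knock-out latched it stands 16 mm proud (centre 111 mm above the bench), its lower 4 mm still in the cavity. Prisms in next rows are 30 mm apart, face to face.
- lever (a joint): Knock-out lever beside the mould: 0 = raised, at rest; grows as its grip is pressed down, stop at 0.52 rad. A spring lifts it: 3 N at the grip at first, 10 to 15 N near the end. Past about 0.46 rad the catch snaps over its pin; let go, it stays at about 0.45. It lifts the knock-out pads, 17.5 mm when latched. With the catch tripped it springs back to 0 and the pads sink.
- lever_grip (a point): Where to press: middle of the top of the lever's red grip (75 x 26 x 18 mm), moving with it; 188 mm above the bench at rest, 99 latched, 85 at the stop. The lever turns about a level shaft along the mould's y, at mould x 90, y -155, z 100 mm; this point is 205 mm from the shaft along the lever and 9 mm above its middle line, which rises 0.40 rad towards the grip at rest.
- catch (a joint): Sprung catch that holds the lever down: 0 = home; grows, to 0.35 rad at most, as its thumb pad is pressed down or as the lever's pin pushes past its nose, then springs back. With the lever latched, about 0.2 rad (16 mm at the pad) frees the lever; about 5 N at the pad.
- catch_pad (a point): Centre of the top of the catch's yellow thumb pad, 34 x 34 mm, in front of the mould: at mould x -125, y -85 mm, 75 mm above the bench when home; moves down with the catch.
- tray: Fixed curing tray, white, 130 (x) x 340 (y) mm, floor 34 and rim 42 mm above the bench. Origin: centre of its underside at bench height; z up. Two blue ribs on its floor run along y at x -25 and 25 mm, 6 mm wide, tops 44 mm above the bench; a prism across both has its centre 54 mm above the bench. Their ends, from y = -161 and 161 mm outwards, turn up 12 mm as stops.
- wash_bottle: White wash bottle, 64 mm across, 140 mm tall, loose bystander. Origin: centre of its underside.
- sample_jar: White sample jar with lid, 64 mm across, 60 mm tall, loose bystander. Origin: centre of its underside.
- needle_cup: White and blue calibration cup with a short needle, 60 mm across, 67 mm tall, loose bystander. Origin: centre of its underside.
Things that resemble listed ones, but are neither listed nor needed, are in the scene too. What is shaped like the prism3 but purple is not meant.

How it is judged:
By the outcome, as a careful person would: the job done as asked, in the order asked, and still so for the second after the job is handed in, with the robot touching nothing.
Of prism1, prism2, prism3, prism4, prism5, prism6 only 4 to 5 are there at a start; the rules pass over those that are not, and their reading is None.
At some moment in a run one of prism1, prism2, prism3, prism4, prism5, prism6 may be knocked a few centimetres aside while the robot is not near it.
Once in a run the grip may slacken for a moment while it holds something.
It also fails if it takes over 210 s, if anything falls off the work surface, if the arm or the gripper's body presses on something with over 40 N, if the wrist force passes 120 N, or if a joint passes its speed limit or range.

## Working session

There is one attempt and no reset: what is moved stays moved. The work goes in short steps, Python scripts to look and compute and a tool call to move; the robot and the scene stay as the last step left them, time stands still between calls to the robot, and variables do not carry over. Pictures are saved under pics/ and viewed, at most 14 in all, crops included, and the job is handed in when it is done.

Besides the shell and the picture viewer there is one more tool, called after "Emit:" in YAML: its name, and indented under it one key for each argument. carry_out: Moves the arm, as the interface text tells. Its arguments: {"type":"object","properties":{"rows":{"type":"string"},"claw":{"type":"number"},"force":{"type":"number"}},"required":["rows"]}

```bash
mkdir -p pics; cat > h.py <<'E'
from station import *
import numpy as np, cv2
def snap(c,fn=None):
    d=read_camera(c)
    if fn: cv2.imwrite('pics/'+fn,d['img'])
    return d
def ray(d,uv):
    f=192/np.tan(np.radians(d['fov_y'])/2)
    M=np.array(d['world_to_cam']);R=M[:3,:3];t=M[:3,3]
    v=np.array([(uv[0]-d['cx'])/f,-(uv[1]-d['cy'])/f,-1])
    return -R.T@t, R.T@v
def onz(d,uv,z):
    o,v=ray(d,uv); return o+v*(z-o[2])/v[2]
def proj(d,p):
    f=192/np.tan(np.radians(d['fov_y'])/2)
    c=np.array(d['world_to_cam'])@np.r_[p,1]
    return np.array([d['cx']+f*c[0]/-c[2], d['cy']-f*c[1]/-c[2]])
def tri(ds,uvs):
    A=np.zeros((3,3));b=np.zeros(3)
    for d,u in zip(ds,uvs):
        o,v=ray(d,u);v/=np.linalg.norm(v);P=np.eye(3)-np.outer(v,v);A+=P;b+=P@o
    return np.linalg.solve(A,b)
E
python3 - <<'E'
from h import *
np.set_printoptions(precision=4,suppress=True)
o=get_obs();print({k:np.round(v,3) for k,v in o.items()})
D={c:snap(c,c+'0.png') for c in('scene','side','wrist')}
cv2.imwrite('pics/all0.png',cv2.resize(np.vstack([D['scene']['img'],D['side']['img']]),(400,576)))
for c,d in D.items():
    print(c,[k for k in d],d['fov_y'],d['cx'],d['cy'],ray(d,(d['cx'],d['cy'])))
Z=dict(mould=0,lever_grip=.188,catch_pad=.075,tray=0,wash_bottle=0,sample_jar=0,needle_cup=0,prism1=.0935)
for n,z in Z.items():
    for c in('scene','side'):
        for r in place_of(c,n)[:7]: print(n,c,np.round(r['centre'],1),round(r['confidence'],2),onz(D[c],r['centre'],z))
E
```

```text
{'t': np.float64(0.0), 'q': array([ 1.164,  0.478,  0.022,  1.556, -0.011,  1.109, -0.083]), 'joint_vel': array([-0.001,  0.   , -0.001,  0.001, -0.   , -0.001,  0.001]), 'joint_torque': array([ -0.   , -59.645,   1.608, -28.12 ,   0.013,   0.01 ,  -0.   ]), 'eef_pos': array([ 0.198, -0.645,  0.23 ]), 'tool_rot': array([-0.001,  0.989,  0.149, -0.   ]), 'contact_force': array([ 0.818,  0.639, -0.401]), 'torque': array([ 0.01 ,  0.003, -0.009]), 'grasp_force': np.float64(0.0), 'gripper_width': np.float64(1.0)}
scene ['img', 'fov_y', 'cx', 'cy', 'world_to_cam'] 49.9026289022453 251.44327601189272 195.59688507830185 (array([0.958 , 0.546 , 0.9569]), array([-0.3132, -0.5941, -0.7409]))
side ['img', 'fov_y', 'cx', 'cy', 'world_to_cam'] 56.07791612199399 254.7873689360482 198.7165994038024 (array([ 0.5421, -0.738 ,  0.714 ]), array([ 0.0809,  0.709 , -0.7005]))
wrist ['img', 'fov_y', 'cx', 'cy', 'world_to_cam'] 70.17053534922357 255.4833722770698 192.44361282890006 (array([ 0.272 , -0.622 ,  0.3741]), array([-0.2905, -0.087 , -0.9529]))
mould scene [241.7 195.7] 0.7 [ 0.5805 -0.2355  0.   
[... 1044 characters left out ...]
.1743  0.0935]
prism1 scene [250.4 158.1] 0.67 [ 0.5226 -0.2855  0.0935]
prism1 scene [173.9 184.4] 0.67 [ 0.7705 -0.2913  0.0935]
prism1 scene [239.2 162.6] 0.65 [ 0.5621 -0.2838  0.0935]
prism1 scene [237.2 190.9] 0.63 [ 0.6203 -0.1817  0.0935]
prism1 scene [197.4 149.4] 0.53 [ 0.6507 -0.3999  0.0935]
prism1 side [287. 373.] 0.89 [ 0.6202 -0.523   0.0935]
prism1 side [337.  307.7] 0.88 [ 0.7342 -0.4178  0.0935]
prism1 side [259.6 217.4] 0.75 [ 0.6179 -0.1731  0.0935]
prism1 side [244.9 253.5] 0.7 [ 0.5741 -0.273   0.0935]
prism1 side [220.3 256.6] 0.69 [ 0.5217 -0.2752  0.0935]
prism1 side [192.4 278. ] 0.69 [ 0.4637 -0.3216  0.0935]
prism1 side [217.4 220. ] 0.53 [ 0.5198 -0.1702  0.0935]
```

View pics/scene0.png

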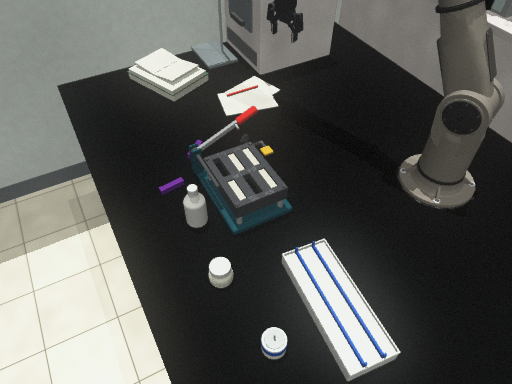

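View pics/side0.png

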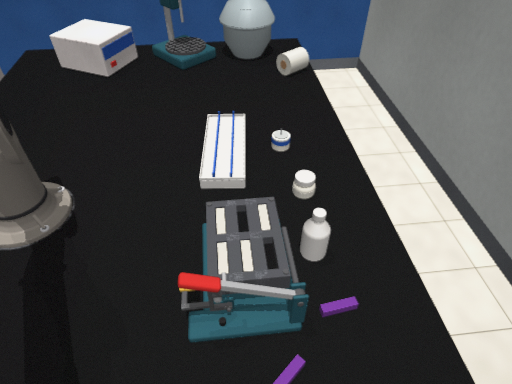

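Scene view: four light prisms are in the mould, at scene (269,180), (250,158), (239,162) and (237,190). The purple look-alikes lie on the bench at scene (173,184) and (197,145), or side (337,307) and (287,373). The lever grip is at side (200,283), with the pad just below it. Next I fit the mould and tray poses.

```bash
cat > fit.py <<'E'
from h import *
from scipy.optimize import least_squares
np.set_printoptions(precision=4,suppress=True)
D={c:snap(c) for c in('scene','side')}
# tray ribs: blue pixels near tray -> z=.044
for c,d in D.items():
    hsv=cv2.cvtColor(d['img'],cv2.COLOR_BGR2HSV)
    m=cv2.inRange(hsv,(105,120,60),(125,255,255))
    vs,us=np.nonzero(m); P=np.array([onz(d,(u,v),.044)[:2] for u,v in zip(us,vs)])
    k=(abs(P-[.55,.205])<[.08,.2]).all(1);P=P[k]
    def res(p):
        cs,sn=np.cos(p[2]),np.sin(p[2]);q=(P-p[:2])@np.array([[cs,-sn],[sn,cs]])
        return np.r_[abs(q[:,0])-.025]
    s=least_squares(res,[.55,.205,0],loss='soft_l1',f_scale=.002).x
    cs,sn=np.cos(s[2]),np.sin(s[2]);q=(P-s[:2])@np.array([[cs,-sn],[sn,cs]])
    print('tray',c,s,np.degrees(s[2]),'yrange mid',(np.percentile(q[:,1],1)+np.percentile(q[:,1],99))/2,np.ptp(q[:,1]), 'centre',s[:2]+np.array([[cs,-sn],[sn,cs]])@[0,(np.percentile(q[:,1],1)+np.percentile(q[:,1],99))/2])
# mould
K=[([-.0953,-.155,.188],'lever_grip'),([-.125,-.085,.075],'catch_pad')]+[([x,y,.0935],'prism1') for x,y in((-.05,.052),(-.05,-.052),(0,-.052),(.05,.052))]
def W(p,m):
    c,s=np.cos(p[2]),np.sin(p[2]);return np.array([p[0]+c*m[0]-s*m[1],p[1]+s*m[0]+c*m[1],m[2]])
p=np.array([.579,-.237,0])
obs=[]
for c in D:
    for n in('lever_grip','catch_pad','prism1'):
        dets=[r['centre'] for r in place_of(c,n)]
        for m,nn in K:
            if nn!=n or not dets: continue
            u=proj(D[c],W(p,m));j=min(dets,key=lambda a:np.linalg.norm(a-u))
            if np.linalg.norm(j-u)<14: obs.append((c,m,j))
f=lambda p:np.concatenate([proj(D[c],W(p,m))-j for c,m,j in obs])
r=least_squares(f,p,loss='soft_l1',f_scale=2);p=r.x
print('mould',p,np.degrees(p[2]),len(obs));print(f(p).reshape(-1,2))
for c in D:
    d=D[c];im=cv2.resize(d['img'],None,fx=3,fy=3,interpolation=cv2.INTER_CUBIC)
    for z,xs,ys in [(.105,.082,.1135)]+[None]*0:
        q=np.array([proj(d,W(p,[a*xs,b*ys,z]))*3+1 for a,b in((1,1),(1,-1),(-1,-1),(-1,1))],int);cv2.polylines(im,[q],True,(0,255,0),1)
    for x in(-.05,0,.05):
        for y in(-.052,.052):
            q=np.array([proj(d,W(p,[x+a*.0115,y+b*.0415,.105]))*3+1 for a,b in((1,1),(1,-1),(-1,-1),(-1,1))],int);cv2.polylines(im,[q],True,(0,255,255),1)
    for m in K[:2]: cv2.circle(im,tuple((proj(d,W(p,m[0]))*3+1).astype(int)),3,(255,0,255),-1)
    u=(proj(d,W(p,[0,0,.1]))*3).astype(int);D[c]['o']=im[max(0,u[1]-220):u[1]+220,max(0,u[0]-190):u[0]+190]
h=min(D[c]['o'].shape[0] for c in D)
cv2.imwrite('pics/fit.png',np.hstack([D[c]['o'][:h] for c in D]))
E
python3 fit.py
```

```text
tray scene [ 0.5157 -0.1689 -0.0921] -5.274801660892995 yrange mid 0.37533392237652513 0.3385189346688697 centre [0.5502 0.2048]
tray side [ 0.5113 -0.2565 -0.0891] -5.106754779300892 yrange mid 0.4754581870729227 0.3566261922050181 centre [0.5536 0.2171]
mould [ 0.5754 -0.2312 -0.0128] -0.7332068096700328 11
[[ 0.2977  0.117 ]
 [-0.0256  1.0892]
 [ 1.2926  0.0124]
 [ 0.0408  2.4982]
 [-1.7172  3.9758]
 [ 1.1661 -2.5898]
 [ 0.1688  0.2369]
 [-0.1336 -1.7865]
 [-1.1101  1.5509]
 [-0.0023  2.0274]
 [ 1.628   0.4305]]
```

View pics/fit.png

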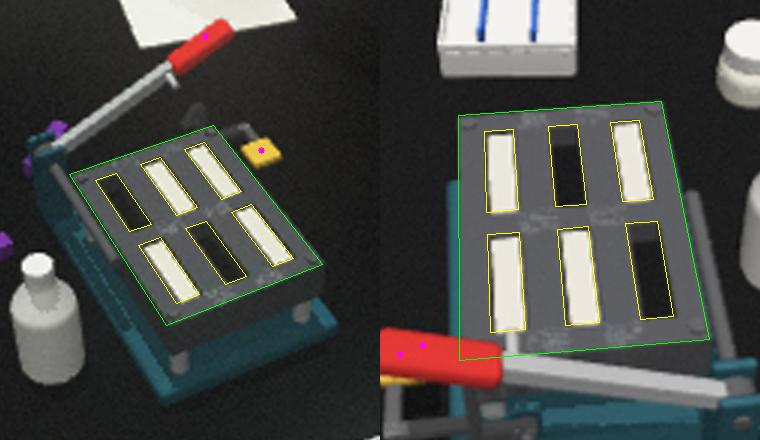

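The fit holds: outlines are on the mould and cavities in both crops, and four cavities are filled. Next, move above the lever grip with the fingers shut.

Emit:
carry_out:
  rows: "0 0 5 0;31 29 2 8;31 29 2 8;31 29 2 8;31 29 2 8;31 29 2 8;31 29 2 8;31 29 2 8;31 29 2 8;31 29 2 8"
  claw: 0
  force: 40

```text
t: 2.6
eef_pos: [0.4787, -0.3833, 0.255]
tool_rot: [0.0, 0.711, 0.703, -0.0]
contact_force: [-0.2, -0.5, -0.3]
gripper_width: -0.003
grasp_force: 0.0
```

Emit:
carry_out:
  rows: "0 0 -10 0;0 0 -15 0;0 0 -15 0;0 0 0 0"

```text
t: 3.1
eef_pos: [0.4758, -0.3845, 0.2122]
tool_rot: [-0.002, 0.713, 0.701, -0.001]
contact_force: [-0.5, -0.5, 0.7]
gripper_width: -0.007
grasp_force: 0.0
```

Emit:
carry_out:
  rows: "0 0 -12 0;0 0 -12 0;-5 0 -12 0;-5 0 -14 0;-4 0 -13 0;-3 0 -14 0;-2 0 -13 0;-1 0 -12 0;0 0 -12 0;0 0 -6 0"

```text
t: 4.35
eef_pos: [0.4586, -0.3844, 0.0946]
tool_rot: [0.001, 0.712, 0.702, 0.0]
contact_force: [1.9, 0.6, 9.8]
gripper_width: -0.004
grasp_force: 4.7
```

Emit:
carry_out:
  rows: "0 0 -5 0;0 0 -3 0;0 0 0 0"

```text
t: 4.72
eef_pos: [0.4589, -0.3844, 0.0869]
tool_rot: [0.001, 0.712, 0.702, 0.001]
contact_force: [1.2, 0.8, 9.1]
gripper_width: 0.001
grasp_force: 4.7
```

Emit:
carry_out:
  rows: "0 0 0 0;0 0 10 0;0 0 20 0;0 0 40 0;0 0 50 0;0 20 40 0;0 30 0 0;0 40 0 0;0 0 0 0"
  claw: 42

```text
t: 5.85
eef_pos: [0.4581, -0.2905, 0.2464]
tool_rot: [-0.0, 0.711, 0.704, 0.0]
contact_force: [-0.3, -0.6, 0.6]
gripper_width: 0.49
grasp_force: 0.0
```

```bash
cat > see.py <<'E'
from h import *
import sys
np.set_printoptions(precision=4,suppress=True)
def prisms(cams=('scene','side'),tag=None):
    D={c:snap(c) for c in cams}
    for c,d in D.items():
        hsv=cv2.cvtColor(d['img'],cv2.COLOR_BGR2HSV)
        for z in (.121,):
            for r in outline_of(c,'prism1'):
                if r['confidence']<.35: continue
                if hsv[...,1][r['pixels']].mean()>90: continue
                print(c,'px',np.round(r['centre'],1),round(r['confidence'],2),'@z111',onz(d,r['centre'],.111)[:2],'@z54',onz(d,r['centre'],.054)[:2],int(r['pixels'].sum()))
    if tag: cv2.imwrite('pics/%s.png'%tag,np.hstack([cv2.resize(D[c]['img'],(400,300)) for c in cams][:2]))
    return D
if __name__=='__main__': prisms(tuple(sys.argv[2:]) or ('scene','side'),sys.argv[1])
E
python3 - <<'E'
from h import *
from see import prisms
prisms(('side','wrist'),'a1')
for r in place_of('side','lever_grip'): print(r['centre'],r['confidence'])
E
```

```text
side px [247.2 248.9] 0.73 @z111 [ 0.5791 -0.2748] @z54 [ 0.5826 -0.231 ] 380
side px [218.8 217. ] 0.69 @z111 [ 0.5239 -0.1774] @z54 [ 0.5222 -0.1244] 272
side px [222.4 253.2] 0.56 @z111 [ 0.527  -0.2801] @z54 [ 0.5256 -0.2368] 369
wrist px [366.1 169.7] 0.85 @z111 [ 0.5725 -0.2804] @z54 [ 0.5958 -0.2938] 2096
wrist px [319.3 173.4] 0.81 @z111 [ 0.5239 -0.2837] @z54 [ 0.5373 -0.2978] 1849
wrist px [434.2  56.2] 0.72 @z111 [ 0.6237 -0.1739] @z54 [ 0.6576 -0.1654] 3230
wrist px [326.5  58.1] 0.64 @z111 [ 0.5243 -0.1741] @z54 [ 0.5378 -0.1657] 2559
[187.3, 304.6] 0.88
```

View pics/a1.png

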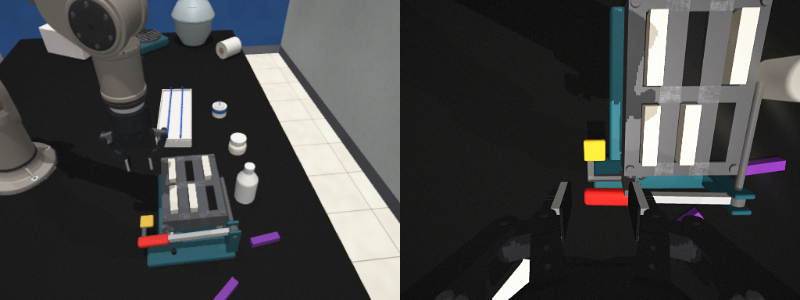

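The lever is latched (side about (153,240) in the composite) and four prisms stand proud. The wrist and side positions agree with the model to within about 3 mm. I'll fetch the first prism, at mould (-50, 52).

Emit:
carry_out:
  rows: "16 28 -5 0;17 28 -5 0;17 28 -5 0;17 29 -10 0;0 0 -25 0;0 0 -25 0;0 0 -20 0;0 0 -15 0;0 0 -10 0;0 0 0 0"

```text
t: 7.35
eef_pos: [0.5244, -0.1812, 0.1258]
tool_rot: [-0.0, 0.713, 0.702, -0.0]
contact_force: [0.5, -0.1, 0.5]
gripper_width: 0.495
grasp_force: 0.0
```

```bash
python3 see.py b1 side wrist; python3 -c "
from h import *
print(get_obs()['eef_pos'])"
```

```text
side px [219.6 252.3] 0.84 @z111 [ 0.5214 -0.2771] @z54 [ 0.5194 -0.2335] 360
side px [220.3 217.1] 0.8 @z111 [ 0.5273 -0.1781] @z54 [ 0.5259 -0.1252] 253
side px [246.5 249.7] 0.76 @z111 [ 0.5774 -0.2767] @z54 [ 0.5808 -0.2331] 361
side px [261.5 212.9] 0.53 @z111 [ 0.6219 -0.1757] @z54 [ 0.6294 -0.1225] 304
wrist px [254.3 227.3] 0.85 @z111 [ 0.5234 -0.1774] @z54 [ 0.5227 -0.2039] 4214
wrist px [417.5 223.1] 0.7 @z111 [ 0.6268 -0.1762] @z54 [ 0.6631 -0.2022] 6183
wrist px [256.2 318.9] 0.59 @z111 [ 0.5235 -0.2492] @z54 [ 0.5228 -0.3013] 790
[ 0.52528391 -0.18122589  0.12705413]
```

View pics/b1.png

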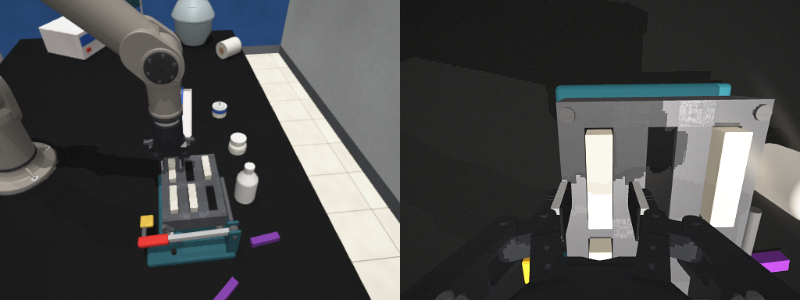

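The fingers straddle the prism evenly at about (600,190) in the composite. Descend and grip.

Emit:
carry_out:
  rows: "0 3 -10 0;0 0 -9 0;0 0 0 0"

```text
t: 7.92
eef_pos: [0.5239, -0.1779, 0.1062]
tool_rot: [-0.001, 0.712, 0.702, -0.0]
contact_force: [-0.2, -0.1, -0.2]
gripper_width: 0.494
grasp_force: 0.0
```

Emit:
carry_out:
  rows: "0 0 0 0;0 0 0 0;0 0 0 0;0 0 0 0;0 0 0 0"
  claw: 10
  force: 60

```text
t: 8.55
eef_pos: [0.525, -0.1782, 0.1076]
tool_rot: [0.0, 0.713, 0.702, 0.0]
contact_force: [-0.4, 0.2, 2.1]
gripper_width: 0.217
grasp_force: 59.9
```

Emit:
carry_out:
  rows: "0 0 6 0;0 0 10 0;0 0 20 0;0 0 30 0;0 0 30 0;0 0 0 0"

```text
t: 9.3
eef_pos: [0.5263, -0.1784, 0.2062]
tool_rot: [0.002, 0.713, 0.702, 0.001]
contact_force: [0.1, -0.0, 0.1]
gripper_width: 0.215
grasp_force: 59.5
```

Emit:
carry_out:
  rows: "3 49 0 9.5;3 49 0 9.5;3 49 0 9.5;3 49 0 9.5;3 49 0 9.5;4 50 0 9.5;4 50 0 9.5;4 50 0 9.5;4 50 -20 9.7;0 0 -30 0"

```text
t: 10.55
eef_pos: [0.5544, 0.2727, 0.153]
tool_rot: [-0.0, 0.041, 0.999, 0.002]
contact_force: [-0.3, -2.4, -0.8]
gripper_width: 0.215
grasp_force: 59.5
```

```bash
cat > tr.py <<'E'
from h import *
np.set_printoptions(precision=4,suppress=True)
o=get_obs();print(o['eef_pos'],o['gripper_width'],o['grasp_force']);q=o['tool_rot']
print('tool y deg',np.degrees(np.arctan2(2*q[2]**2-1,2*q[1]*q[2])))
d=snap('wrist','tr.png')
hsv=cv2.cvtColor(d['img'],cv2.COLOR_BGR2HSV)
m=cv2.inRange(hsv,(105,120,60),(125,255,255))
vs,us=np.nonzero(m);P=np.array([onz(d,(u,v),.044)[:2] for u,v in zip(us,vs)])
Q=(P-[.5514,.205])@np.array([[.9959,.0906],[-.0906,.9959]])
for s in(-1,1):
    k=(abs(Q[:,0]-s*.025)<.014)&(abs(Q[:,1])<.15)
    if k.sum()>30: print(s,k.sum(),np.polyfit(Q[k,1],Q[k,0],1), Q[k,1].min(),Q[k,1].max())
E
python3 tr.py
```

```text
[0.5544 0.2727 0.153 ] 0.21498195844723336 59.525737166404724
tool y deg 85.28935010212766
-1 2251 [ 0.0031 -0.029 ] -0.14984856810783034 0.14973649485385304
1 1855 [0.0028 0.0197] -0.14982286456638505 0.14980096412367475
```

View pics/tr.png

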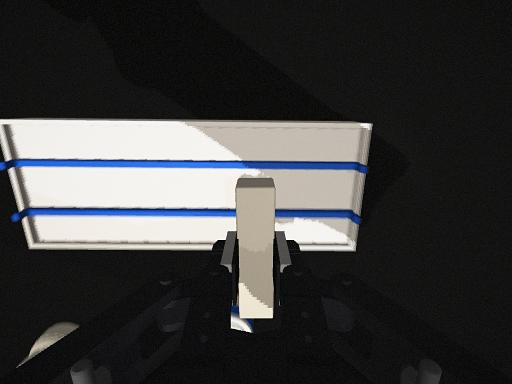

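Emit:
carry_out:
  rows: "0 0 0 0;0 0 0 0;0 0 0 0"

```text
t: 10.98
eef_pos: [0.5565, 0.2665, 0.1546]
tool_rot: [0.001, 0.046, 0.999, 0.0]
contact_force: [-0.2, -0.1, -0.8]
gripper_width: 0.219
grasp_force: 59.5
```

```bash
python3 tr.py; python3 fit.py|head -2
```

```text
[0.5565 0.2665 0.1546] 0.21923403451407938 59.49673354625702
tool y deg 84.74148051042273
-1 2551 [ 0.0021 -0.0285] -0.14998622670468578 0.14999630312278087
1 2286 [0.0002 0.0213] -0.14979914434140895 0.14997649228341856
tray scene [ 0.535   0.0387 -0.0923] -5.287620884295013 yrange mid 0.1668177058672449 0.3385197231916326 centre [0.5504 0.2048]
tray side [ 0.5674  0.3698 -0.0899] -5.148631661740355 yrange mid -0.1542362687621953 0.3510280363477073 centre [0.5536 0.2162]
```

Emit:
carry_out:
  rows: "-1 0 -25 0;0 0 -25 0;0 0 -20 0;0 0 -15 0;0 0 -10 0;0 0 -5 0;0 0 -2 0;0 0 0 0;0 0 0 0"

```text
t: 12.55
eef_pos: [0.555, 0.267, 0.0518]
tool_rot: [0.0, 0.045, 0.999, 0.0]
contact_force: [0.3, -0.2, -0.8]
gripper_width: 0.216
grasp_force: 59.5
```

Emit:
carry_out:
  rows: "0 0 -1 0;0 0 -1 0;0 0 0 0"

```text
t: 12.92
eef_pos: [0.555, 0.267, 0.0506]
tool_rot: [0.0, 0.045, 0.999, -0.0]
contact_force: [-2.6, -3.0, 9.2]
gripper_width: 0.213
grasp_force: 60.9
```

Emit:
carry_out:
  rows: "0 0 0 0;0 0 0 0;0 0 0 0;0 0 10 0;0 0 20 0;0 0 40 0;0 0 40 0;0 0 0 0;0 0 0 0"
  claw: 28

```text
t: 14.05
eef_pos: [0.5547, 0.2667, 0.1599]
tool_rot: [0.0, 0.045, 0.999, -0.0]
contact_force: [-0.2, -0.3, 0.7]
gripper_width: 0.327
grasp_force: 0.0
```

```bash
cat > pl.py <<'E'
from see import *
# prisms on tray: position in tray coords + angle per camera
C=np.array([.5498,.205]);R=np.array([[.9959,.0906],[-.0906,.9959]])  # rows: tray x,y dirs in world -> use P@[[..]]
def run(cams=('scene','side','wrist')):
    for c in cams:
        d=snap(c);hsv=cv2.cvtColor(d['img'],cv2.COLOR_BGR2HSV)
        for r in outline_of(c,'prism1'):
            if r['confidence']<.35 or hsv[...,1][r['pixels']].mean()>90: continue
            w=onz(d,r['centre'],.054)[:2]
            u=(w-C)@np.array([[.9959,.0906],[-.0906,.9959]])
            if abs(u[0])<.06 and abs(u[1])<.18:
                vs,us=np.nonzero(r['pixels']);P=np.array([onz(d,(a,b),.060)[:2] for a,b in zip(us,vs)],np.float32)
                (cx,cy),wh,an=cv2.minAreaRect(P*1000)
                t=((np.array([cx,cy])/1000-C)@np.array([[.9959,.0906],[-.0906,.9959]]))*1000
                an=an%90; an=an-90 if an>45 else an
                print(c,round(r['confidence'],2),'tray mm centre',u*1000,'rect',t,np.round(wh,1),round(an,1))
            else:
                print(c,'elsewhere',np.round(r['centre']),'@z111',onz(d,r['centre'],.111)[:2],'@z10',onz(d,r['centre'],.01)[:2],round(r['confidence'],2))
run()
import os
E
python3 pl.py; python3 tr.py
```

```text
scene 0.74 tray mm centre [-8.9439 61.3532] rect [ 0.5621 62.9135] [26.8 85.6] -4.8
scene elsewhere [237. 158.] @z111 [ 0.5667 -0.2886] @z10 [ 0.5199 -0.3882] 0.67
scene elsewhere [238. 186.] @z111 [ 0.6164 -0.1844] @z10 [ 0.5757 -0.2716] 0.6
scene elsewhere [249. 154.] @z111 [ 0.5255 -0.2863] @z10 [ 0.4739 -0.3857] 0.5
scene elsewhere [220. 272.] @z111 [0.7819 0.0488] @z10 [ 0.7609 -0.0105] 0.44
side elsewhere [247. 247.] @z111 [ 0.5796 -0.2698] @z10 [ 0.5859 -0.1914] 0.89
side 0.73 tray mm centre [ 3.98  75.759] rect [ 0.4853 55.3136] [46.2 78.9] -6.5
side elsewhere [221. 254.] @z111 [ 0.5234 -0.2827] @z10 [ 0.5202 -0.2065] 0.65
side elsewhere [264. 213.] @z111 [ 0.6267 -0.1778] @z10 [ 0.6408 -0.084 ] 0.55
wrist 0.8 tray mm centre [-2.1595 61.2399] rect [-0.1156 61.7581] [21.  84.2] -4.5
[0.5543 0.2667 0.1585] 0.32725554033341503 0.0
tool y deg 84.82672592913146
-1 2323 [ 0.0006 -0.0282] -0.14994885331895483 0.14975806963556523
1 2358 [0.0031 0.0209] -0.1498378005650851 0.1499607049189667
```

View pics/tr.png

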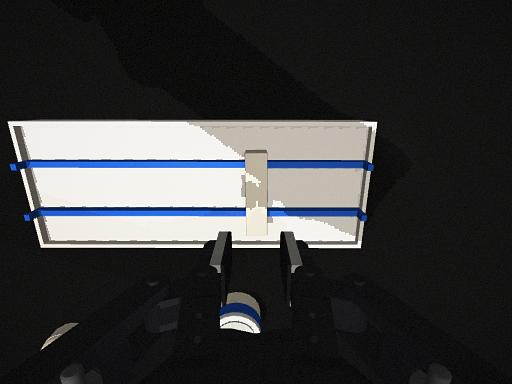

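```bash
python3 - <<'E'
from h import *
d=snap('wrist');g=d['img'];hsv=cv2.cvtColor(g,cv2.COLOR_BGR2HSV)
print([(r,g[r,257].tolist()) for r in range(146,158)]);print([(r,g[r,262].tolist()) for r in range(230,242)])
for col in (230,280): 
    m=np.nonzero(cv2.inRange(hsv,(105,120,60),(125,255,255))[:,col])[0];print(col,m)
T=np.array([[.9959,.0906],[-.0906,.9959]]);C=np.array([.5498,.205])
for uv,z in(((257,153.5),.064),((257,150),.044),((260,236),.064)): print(uv,((onz(d,uv,z)[:2]-C)@T)*1000)
for uv in((230,160.5),(230,167),(230,208),(230,216)): print(uv,((onz(d,uv,.044)[:2]-C)@T)*1000)
E
```

```text
[(146, [177, 187, 195]), (147, [178, 188, 196]), (148, [178, 188, 198]), (149, [156, 166, 176]), (150, [77, 89, 95]), (151, [81, 93, 97]), (152, [75, 85, 90]), (153, [147, 165, 176]), (154, [165, 183, 194]), (155, [160, 179, 189]), (156, [161, 182, 191]), (157, [161, 179, 189])]
[(230, [216, 233, 239]), (231, [220, 235, 241]), (232, [217, 234, 239]), (233, [217, 234, 240]), (234, [217, 233, 240]), (235, [209, 227, 234]), (236, [236, 242, 245]), (237, [235, 241, 245]), (238, [235, 241, 244]), (239, [237, 243, 247]), (240, [242, 248, 253]), (241, [86, 91, 96])]
230 [160 161 162 163 164 165 166 167 207 208 209 210 211 212 213 214 215 303
 304 305 306 307 308 309 310 311 312]
280 [160 161 162 163 164 165 166 167 207 208 209 210 211 212 213 214 215]
(257, 153.5) [-39.41761049  63.22618374]
(257, 150) [-39.40230548  63.33532442]
(260, 236) [40.37708238 66.21244141]
(230, 160.5) [-29.37593902  37.52636192]
(230, 167) [-23.04219697  37.34498551]
(230, 208) [19.1488074  36.13678146]
(230, 216) [27.86182653 35.8872708 ]
```

Emit:
carry_out:
  rows: "0 0 50 0;-3 -60 0 -9.5;-3 -61 0 -9.5;-3 -61 0 -9.5;-3 -61 0 -9.5;-3 -61 0 -9.5;-4 -61 0 -9.5;-4 -61 0 -9.5;-4 -61 0 -9.5;-4 -61 0 -9.7"
  claw: 42

```text
t: 15.7
eef_pos: [0.5234, -0.2829, 0.2094]
tool_rot: [0.0, 0.714, 0.7, 0.0]
contact_force: [0.3, -0.2, -0.2]
gripper_width: 0.491
grasp_force: 0.0
```

Emit:
carry_out:
  rows: "0 0 -25 0;0 0 -25 0;0 0 -20 0;0 0 -10 0;0 0 0 0;0 0 0 0"

```text
t: 16.45
eef_pos: [0.5244, -0.2812, 0.1301]
tool_rot: [0.001, 0.712, 0.702, 0.0]
contact_force: [0.2, 0.4, -0.1]
gripper_width: 0.494
grasp_force: 0.0
```

```bash
python3 see.py b2 side wrist; python3 tr.py
```

```text
side px [246.8 248.4] 0.8 @z111 [ 0.5784 -0.2734] @z54 [ 0.5818 -0.2295] 347
side px [262.6 211.8] 0.79 @z111 [ 0.6248 -0.1725] @z54 [ 0.6326 -0.119 ] 284
side px [221.3 251.2] 0.59 @z111 [ 0.525  -0.2747] @z54 [ 0.5234 -0.2309] 346
wrist px [335.7 215.4] 0.81 @z111 [ 0.5753 -0.2718] @z54 [ 0.5931 -0.2956] 3770
wrist px [440.6  62.2] 0.72 @z111 [ 0.6258 -0.1828] @z54 [ 0.6612 -0.1756] 7446
wrist px [256.1 229.9] 0.59 @z111 [ 0.524  -0.2811] @z54 [ 0.5238 -0.3083] 4084
[ 0.5241 -0.2813  0.13  ] 0.49578029886487823 0.0
tool y deg -0.8822995130213926Traceback (most recent call last):
  File "tr.py", line 9, in <module>
    Q=(P-[.5514,.205])@np.array([[.9959,.0906],[-.0906,.9959]])
       ~^~~~~~~~~~~~~
ValueError: operands could not be broadcast together with shapes (0,) (2,)
```

Emit:
carry_out:
  rows: "0 0 -12 0;0 0 -11 0;0 0 0 0"

```text
t: 17.08
eef_pos: [0.5226, -0.2807, 0.1047]
tool_rot: [-0.001, 0.712, 0.702, -0.0]
contact_force: [-0.3, -0.3, -0.3]
gripper_width: 0.495
grasp_force: 0.0
```

Emit:
carry_out:
  rows: "0 0 0 0;0 0 0 0;0 0 0 0;0 0 0 0;0 0 6 0;0 0 10 0;0 0 20 0;0 0 30 0;0 0 30 0;0 0 0 0"
  claw: 10

```text
t: 18.32
eef_pos: [0.5257, -0.2817, 0.2063]
tool_rot: [0.003, 0.713, 0.702, 0.001]
contact_force: [0.8, 0.6, -1.0]
gripper_width: 0.215
grasp_force: 60.2
```

Emit:
carry_out:
  rows: "3 56 0 9.5;3 56 0 9.5;3 56 0 9.5;3 56 0 9.5;3 56 0 9.5;3 57 0 9.5;3 57 0 9.5;3 57 0 9.5;3 56 0 9.7;0 0 -20 0"

```text
t: 19.58
eef_pos: [0.5499, 0.2325, 0.1836]
tool_rot: [0.001, 0.041, 0.999, 0.003]
contact_force: [-0.0, -0.6, -0.9]
gripper_width: 0.218
grasp_force: 60.1
```

Emit:
carry_out:
  rows: "0 0 -40 0;0 0 -40 0;0 0 -20 0;0 0 -15 0;0 0 -8 0;0 0 -5 0;0 0 -2 0;0 0 0 0;0 0 0 0"

```text
t: 20.7
eef_pos: [0.551, 0.226, 0.0527]
tool_rot: [0.0, 0.045, 0.999, 0.0]
contact_force: [0.2, 0.5, -1.2]
gripper_width: 0.213
grasp_force: 60.1
```

Emit:
carry_out:
  rows: "0 0 -1 0;0 0 -1 0;0 0 -1 0;0 0 0 0"

```text
t: 21.2
eef_pos: [0.5507, 0.2259, 0.0496]
tool_rot: [0.0, 0.045, 0.999, -0.0]
contact_force: [-1.0, -0.6, 3.9]
gripper_width: 0.22
grasp_force: 60.7
```

Emit:
carry_out:
  rows: "0 0 0 0;0 0 0 0;0 0 0 0;0 0 10 0;0 0 20 0;0 0 40 0;0 0 40 0;0 0 40 0;0 0 0 0;0 0 0 0"
  claw: 27

```text
t: 22.45
eef_pos: [0.5506, 0.2257, 0.1999]
tool_rot: [0.0, 0.045, 0.999, -0.0]
contact_force: [-1.1, 0.1, 0.4]
gripper_width: 0.318
grasp_force: 0.0
```

```bash
python3 pl.py; python3 -c "
from h import *
snap('wrist','c2.png')"
```

```text
scene 0.77 tray mm centre [-6.824  20.7451] rect [ 1.2715 22.5322] [26.8 87.7] -5.1
scene 0.76 tray mm centre [-4.5175 61.9167] rect [ 1.1888 63.9399] [26.9 86.9] -4.5
scene elsewhere [236. 190.] @z111 [ 0.6291 -0.1736] @z10 [ 0.5898 -0.2595] 0.53
scene elsewhere [237. 160.] @z111 [ 0.5702 -0.2809] @z10 [ 0.5239 -0.3796] 0.48
side elsewhere [246. 248.] @z111 [ 0.5778 -0.2733] @z10 [ 0.5837 -0.1955] 0.81
side elsewhere [264. 214.] @z111 [ 0.6271 -0.18  ] @z10 [ 0.6413 -0.0866] 0.79
side 0.78 tray mm centre [-5.5766 22.7624] rect [ 0.6771 14.2083] [49.5 79.2] -4.4
side 0.75 tray mm centre [ 0.7365 74.6494] rect [ 0.9754 57.5951] [40.6 77.9] -1.7
wrist 0.93 tray mm centre [ 1.7092 21.9174] rect [-0.3445 20.586 ] [20.  82.4] -4.6
wrist 0.65 tray mm centre [-2.0113 60.9607] rect [-0.3486 62.3178] [22.8 82.8] -3.5
```

View pics/c2.png

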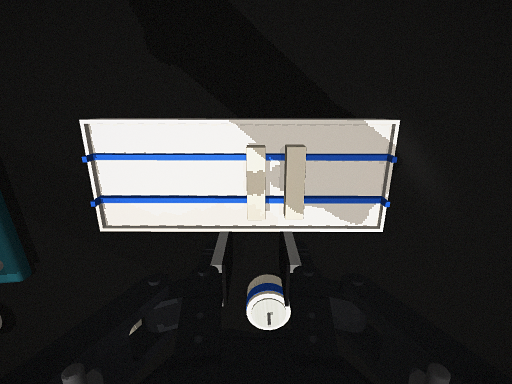

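Two prisms lie parallel and centred, at wrist (256,182) and (295,182). Now the third, at mould (0, -52).

Emit:
carry_out:
  rows: "2 -56 3 -9.5;2 -56 3 -9.5;2 -56 3 -9.5;2 -56 0 -9.5;3 -56 0 -9.5;3 -57 0 -9.5;3 -57 0 -9.5;3 -57 0 -9.5;3 -57 0 -9.7;0 0 -20 0"
  claw: 42

```text
t: 24.05
eef_pos: [0.5734, -0.2891, 0.1887]
tool_rot: [0.002, 0.716, 0.698, -0.001]
contact_force: [-0.4, 0.2, -0.6]
gripper_width: 0.49
grasp_force: 0.0
```

Emit:
carry_out:
  rows: "0 0 -25 0;0 0 -20 0;0 0 -14 0;0 0 0 0;0 0 0 0;0 0 0 0"

```text
t: 24.8
eef_pos: [0.5743, -0.2823, 0.1303]
tool_rot: [0.001, 0.713, 0.702, 0.0]
contact_force: [0.2, -1.0, -0.8]
gripper_width: 0.494
grasp_force: 0.0
```

```bash
python3 see.py b3 side wrist; python3 tr.py 2>&1|head -2
```

```text
side px [245.6 248.6] 0.92 @z111 [ 0.5758 -0.2736] @z54 [ 0.579  -0.2297] 335
wrist px [350.6  62.3] 0.97 @z111 [ 0.6267 -0.1832] @z54 [ 0.645  -0.1756] 6181
wrist px [254.7 225.9] 0.86 @z111 [ 0.573  -0.2793] @z54 [ 0.5724 -0.3054] 4028
[ 0.5739 -0.2823  0.1298] 0.48938581338039916 0.0
tool y deg -0.889208884850465
```

Emit:
carry_out:
  rows: "-1 1 -12 0;0 0 -11 0;0 0 0 0"

```text
t: 25.42
eef_pos: [0.5717, -0.2807, 0.1046]
tool_rot: [-0.001, 0.712, 0.702, -0.001]
contact_force: [-0.5, 0.3, -0.7]
gripper_width: 0.491
grasp_force: 0.0
```

Emit:
carry_out:
  rows: "0 0 0 0;0 0 0 0;0 0 0 0;0 0 0 0;0 0 6 0;0 0 10 0;0 0 20 0;0 0 30 0;0 0 30 0;0 0 0 0"
  claw: 10

```text
t: 26.68
eef_pos: [0.5745, -0.2817, 0.2064]
tool_rot: [0.003, 0.713, 0.702, 0.001]
contact_force: [-0.1, 0.5, -0.2]
gripper_width: 0.214
grasp_force: 60.7
```

Emit:
carry_out:
  rows: "-3 52 0 9.5;-3 52 0 9.5;-3 52 0 9.5;-3 52 0 9.5;-3 52 0 9.5;-3 52 0 9.5;-3 52 0 9.5;-2 51 0 9.5;-2 51 0 9.7;0 0 -20 0"

```text
t: 27.92
eef_pos: [0.5469, 0.1907, 0.1835]
tool_rot: [0.001, 0.041, 0.999, 0.002]
contact_force: [0.2, -1.1, -0.9]
gripper_width: 0.214
grasp_force: 60.7
```

Emit:
carry_out:
  rows: "0 0 -40 0;0 0 -40 0;0 0 -20 0;0 0 -15 0;0 0 -8 0;0 0 -5 0;0 0 -2 0;0 0 0 0;0 0 0 0"

```text
t: 29.05
eef_pos: [0.548, 0.185, 0.0527]
tool_rot: [0.0, 0.045, 0.999, 0.0]
contact_force: [0.8, 0.3, -1.6]
gripper_width: 0.219
grasp_force: 60.7
```

Emit:
carry_out:
  rows: "0 0 -1 0;0 0 -1 0;0 0 -1 0;0 0 0 0"

```text
t: 29.55
eef_pos: [0.5477, 0.1849, 0.0496]
tool_rot: [0.0, 0.045, 0.999, -0.0]
contact_force: [-0.9, -1.1, 2.8]
gripper_width: 0.211
grasp_force: 61.2
```

Emit:
carry_out:
  rows: "0 0 0 0;0 0 0 0;0 0 0 0;0 0 10 0;0 0 20 0;0 0 40 0;0 0 40 0;0 0 40 0;0 0 0 0;0 0 0 0"
  claw: 27

```text
t: 30.8
eef_pos: [0.5476, 0.1847, 0.1999]
tool_rot: [0.0, 0.045, 0.999, -0.0]
contact_force: [-0.2, -0.2, -1.5]
gripper_width: 0.317
grasp_force: 0.0
```

```bash
python3 pl.py
```

```text
scene 0.93 tray mm centre [-2.5646 62.4404] rect [ 0.5023 63.8286] [26.8 88.4] -4.8
scene 0.86 tray mm centre [-0.5593 21.5082] rect [ 2.0319 21.3576] [29.6 87.8] -5.5
scene elsewhere [235. 188.] @z111 [ 0.6283 -0.1784] @z10 [ 0.5889 -0.2649] 0.78
scene 0.72 tray mm centre [ -8.4387 -20.3677] rect [  0.9052 -18.9302] [29.8 86.2] -3.9
side 0.8 tray mm centre [1.0712 7.2569] rect [  2.3529 -27.032 ] [41.7 77.5] -6.5
side elsewhere [240. 281.] @z111 [ 0.5585 -0.3514] @z10 [ 0.5613 -0.2866] 0.61
side elsewhere [229. 304.] @z111 [ 0.533  -0.3971] @z10 [ 0.5315 -0.34  ] 0.58
side 0.54 tray mm centre [-3.2626 36.1134] rect [ 3.6007 15.6439] [33.  73.7] -6.5
side 0.51 tray mm centre [ 4.4764 71.0331] rect [ 0.652  58.1269] [40.6 79.1] -6.5
side elsewhere [262. 213.] @z111 [ 0.6227 -0.1761] @z10 [ 0.6362 -0.082 ] 0.51
wrist 0.93 tray mm centre [ 2.0825 20.6147] rect [-0.1296 20.4533] [22.4 83.3] -4.9
wrist 0.67 tray mm centre [ -0.8834 -21.8506] rect [  0.4312 -20.4883] [21.2 84.5] -5.5
wrist elsewhere [ 12. 323.] @z111 [ 0.6611 -0.0816] @z10 [ 0.7448 -0.201 ] 0.62
wrist 0.59 tray mm centre [-0.7316 60.227 ] rect [-0.7341 61.2799] [24.7 82.2] -4.7
```

Emit:
carry_out:
  rows: "8 -40 3 -9.5;8 -40 3 -9.5;8 -40 3 -9.5;8 -40 0 -9.5;8 -40 0 -9.5;9 -41 0 -9.5;9 -41 0 -9.5;9 -41 0 -9.5;9 -41 0 -9.7;0 0 -20 0"
  claw: 42

```text
t: 32.35
eef_pos: [0.6246, -0.1841, 0.1886]
tool_rot: [0.002, 0.715, 0.699, -0.0]
contact_force: [0.1, 1.4, -0.8]
gripper_width: 0.49
grasp_force: 0.0
```

Emit:
carry_out:
  rows: "0 0 -25 0;0 0 -20 0;0 0 -14 0;0 0 0 0;0 0 0 0;0 0 0 0"

```text
t: 33.1
eef_pos: [0.6244, -0.1792, 0.1303]
tool_rot: [0.001, 0.713, 0.702, 0.0]
contact_force: [0.2, -0.0, 0.6]
gripper_width: 0.492
grasp_force: 0.0
```

```bash
python3 see.py b4 side wrist; python3 tr.py 2>&1|head -2
```

```text
side px [263.2 212.8] 0.71 @z111 [ 0.6258 -0.1758] @z54 [ 0.6337 -0.1226] 331
side px [225.8 125. ] 0.65 @z111 [0.5608 0.1974] @z54 [0.5626 0.2858] 197
side px [224.8 137.1] 0.47 @z111 [0.5544 0.1347] @z54 [0.5556 0.2172] 241
wrist px [255.1 227. ] 0.84 @z111 [ 0.6233 -0.177 ] @z54 [ 0.6228 -0.2034] 3960
[ 0.6239 -0.1792  0.1298] 0.49286349372719307 0.0
tool y deg -0.8809020632244544
```

Emit:
carry_out:
  rows: "0 1 -12 0;0 0 -11 0;0 0 0 0"

```text
t: 33.72
eef_pos: [0.6228, -0.1779, 0.1047]
tool_rot: [-0.001, 0.712, 0.702, -0.001]
contact_force: [-0.0, -0.8, -0.0]
gripper_width: 0.495
grasp_force: 0.0
```

Emit:
carry_out:
  rows: "0 0 0 0;0 0 0 0;0 0 0 0;0 0 0 0;0 0 6 0;0 0 10 0;0 0 20 0;0 0 30 0;0 0 30 0;0 0 0 0"
  claw: 10

```text
t: 34.98
eef_pos: [0.6258, -0.1783, 0.2066]
tool_rot: [0.003, 0.713, 0.702, 0.002]
contact_force: [-0.1, -0.1, -0.9]
gripper_width: 0.215
grasp_force: 60.4
```

Emit:
carry_out:
  rows: "-9 36 0 9.5;-9 36 0 9.5;-9 36 0 9.5;-9 36 0 9.5;-9 36 0 9.5;-9 36 0 9.5;-9 36 0 9.5;-9 35 0 9.5;-8 35 0 9.7;0 0 -20 0"

```text
t: 36.22
eef_pos: [0.5434, 0.1479, 0.1835]
tool_rot: [0.001, 0.042, 0.999, 0.001]
contact_force: [0.1, -0.3, -1.4]
gripper_width: 0.213
grasp_force: 60.4
```

Emit:
carry_out:
  rows: "0 0 -40 0;0 0 -40 0;0 0 -20 0;0 0 -15 0;0 0 -8 0;0 0 -5 0;0 0 -2 0;0 0 0 0;0 0 0 0"

```text
t: 37.35
eef_pos: [0.544, 0.144, 0.0527]
tool_rot: [0.0, 0.045, 0.999, 0.0]
contact_force: [0.7, -0.1, 0.3]
gripper_width: 0.213
grasp_force: 60.3
```

Emit:
carry_out:
  rows: "0 0 -1 0;0 0 -1 0;0 0 -1 0;0 0 0 0"

```text
t: 37.85
eef_pos: [0.5437, 0.1439, 0.0496]
tool_rot: [0.0, 0.045, 0.999, -0.0]
contact_force: [-1.8, -1.2, 4.1]
gripper_width: 0.22
grasp_force: 60.9
```

Emit:
carry_out:
  rows: "0 0 0 0;0 0 0 0;0 0 0 0;0 0 10 0;0 0 20 0;0 0 40 0;0 0 40 0;0 0 40 0;0 0 0 0;0 0 0 0"
  claw: 27

```text
t: 39.1
eef_pos: [0.5436, 0.1437, 0.1999]
tool_rot: [0.0, 0.045, 0.999, -0.0]
contact_force: [-0.2, -0.3, -0.8]
gripper_width: 0.309
grasp_force: 0.0
```

```bash
python3 pl.py; python3 -c "
from h import *
a=snap('wrist');b=snap('side')
cv2.imwrite('pics/e.png',np.hstack([cv2.resize(x['img'],(400,300)) for x in (a,b)]))"
```

```text
scene 0.88 tray mm centre [-0.0042 10.4234] rect [ 1.2976 22.2113] [28.5 87.8] -4.6
scene 0.73 tray mm centre [-6.4311 68.3733] rect [ 0.8027 63.5448] [27.6 87.5] -5.2
scene 0.73 tray mm centre [ -4.4524 -21.753 ] rect [  1.8522 -18.9108] [27.7 85. ] -5.3
scene 0.57 tray mm centre [ -6.1076 -63.1885] rect [ -0.0456 -59.4058] [32.5 88.4] -2.8
side 0.54 tray mm centre [ 2.5092 71.0765] rect [ 2.1763 58.0934] [40.6 75.6] -6.5
side 0.5 tray mm centre [-5.8387 28.8833] rect [ 1.0972 15.6991] [33.  79.5] -6.5
side 0.49 tray mm centre [ -2.6448 -38.5652] rect [  2.2792 -67.6277] [39.5 79.8] -6.5
side 0.48 tray mm centre [-0.0384  3.4875] rect [  1.8195 -24.4767] [36.6 79. ] -6.5
wrist 0.9 tray mm centre [  1.3298 -21.6162] rect [  0.0597 -20.1273] [23.  82.3] -4.9
wrist 0.8 tray mm centre [ -3.3235 -61.554 ] rect [ -1.583 -61.787] [21.8 83. ] -5.2
wrist 0.58 tray mm centre [ 2.1477 23.5345] rect [-0.4106 20.2566] [25.9 83.5] -4.3
wrist 0.56 tray mm centre [-5.2829 62.0275] rect [-0.8987 60.3705] [28.2 84.5] -4.6
```

View pics/e.png

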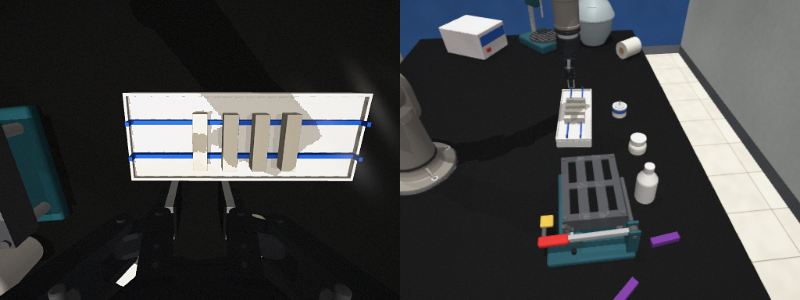

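All four are on the ribs and the mould is empty (right panel). Now the thumb pad.

Emit:
carry_out:
  rows: "-6 -45 5 -9.5;-10 -50 5 -9.5;-11 -51 5 -9.5;-11 -51 0 -9.5;-12 -51 0 -9.5;-12 -51 0 -9.5;-12 -51 0 -9.5;-12 -51 0 -9.5;-12 -52 0 -9.7;0 0 0 0"
  claw: 0

```text
t: 40.75
eef_pos: [0.4436, -0.3139, 0.2138]
tool_rot: [0.0, 0.716, 0.698, -0.001]
contact_force: [0.2, 0.1, -0.8]
gripper_width: -0.001
grasp_force: 0.0
```

Emit:
carry_out:
  rows: "0 0 -40 0;0 0 -40 0;0 0 -25 0;0 0 -15 0;0 0 0 0;0 0 0 0"

```text
t: 41.5
eef_pos: [0.4465, -0.3092, 0.0953]
tool_rot: [0.001, 0.712, 0.702, 0.0]
contact_force: [0.6, -0.1, -0.1]
gripper_width: 0.001
grasp_force: 0.0
```

```bash
python3 - <<'E'
from h import *
o=get_obs();print(o['eef_pos'])
for c in('scene','side'):
    d=snap(c)
    for r in place_of(c,'catch_pad')[:2]: print(c,r['confidence'],onz(d,r['centre'],.075))
E
```

```text
[ 0.44653909 -0.30923232  0.09529713]
scene 0.47 [ 0.45300503 -0.31379233  0.075     ]
side 0.67 [ 0.45743528 -0.32145098  0.075     ]
side 0.2 [ 0.71930684 -0.27493819  0.075     ]
```

Emit:
carry_out:
  rows: "2 -3 -10 0;0 0 -10 0;0 0 -6 0;0 0 -6 0;0 0 -5 0;0 0 -4 0;0 0 -3 0;0 0 0 0;0 0 0 0"

```text
t: 42.82
eef_pos: [0.447, -0.312, 0.0501]
tool_rot: [-0.001, 0.713, 0.702, -0.0]
contact_force: [-5.7, 0.2, 4.3]
gripper_width: 0.003
grasp_force: 2.5
```

```bash
python3 - <<'E'
from h import *
d=snap('side')
for r in place_of('side','lever_grip')[:2]: print(r['centre'],r['confidence'])
print(get_obs()['contact_force'])
E
```

```text
[193.3, 279.1] 0.94
[-4.9719888  -0.15342674  3.24274706]
```

The lever has sprung up: its grip moved from side row 304 to 279. Retreat and check.

Emit:
carry_out:
  rows: "0 0 8 0;0 0 15 0;0 0 30 0;0 0 50 0;0 0 50 0;0 20 30 0;0 40 0 0;0 40 0 0;0 40 0 0;0 0 0 0"

```text
t: 44.18
eef_pos: [0.4492, -0.1682, 0.2349]
tool_rot: [0.001, 0.71, 0.704, 0.001]
contact_force: [0.6, -0.9, 1.5]
gripper_width: -0.0
grasp_force: 0.0
```

```bash
python3 pl.py | grep tray; python3 - <<'E'
from h import *
for c in('scene','side'):
    snap(c,c+'9.png')
    for n in('lever_grip','catch_pad'):
        for r in place_of(c,n)[:1]: print(c,n,r['centre'])
a,b=[cv2.imread('pics/%s9.png'%c) for c in('scene','side')]
cv2.imwrite('pics/end.png',np.hstack([cv2.resize(x,(400,300)) for x in(a,b)]))
E
```

```text
scene 0.91 tray mm centre [-3.8806 63.8043] rect [ 1.2504 63.6439] [27.7 88.4] -4.8
scene 0.8 tray mm centre [ -7.2808 -19.3589] rect [  1.1322 -17.8456] [27.7 86.7] -3.9
scene 0.66 tray mm centre [ 2.2812 15.1867] rect [ 1.2097 22.4928] [30.1 87.3] -6.4
scene 0.65 tray mm centre [  3.172 -58.95 ] rect [  0.3816 -58.7068] [28.  84.6] -3.7
side 0.6 tray mm centre [ -6.3538 -51.1887] rect [  1.2193 -67.6042] [39.5 82. ] -6.5
side 0.59 tray mm centre [ 4.6794 74.5624] rect [-0.4347 55.3337] [46.2 81.5] -6.5
side 0.48 tray mm centre [ 0.4274 23.7382] rect [ 2.2854 12.9888] [38.4 76.7] -6.5
side 0.46 tray mm centre [-0.3418 11.1002] rect [  2.143  -24.4838] [36.6 78.8] -6.5
scene lever_grip [248.3, 110.4]
scene catch_pad [265.3, 151.1]
side lever_grip [193.8, 278.9]
side catch_pad [187.6, 284.4]
```

View pics/end.png

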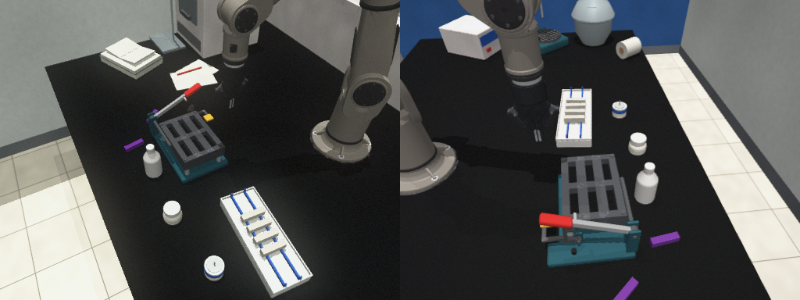

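The lever is up at composite (193,90), the mould is empty, and four prisms lie evenly spaced across the ribs. The bottle, jar and cup have not moved.

```bash
python3 -c "
from station import *
print(hand_in())"
```

```text
the job is handed in; nothing more can be done
None
```

The job is handed in: all four prisms present lie square and centred across both ribs, about 21 mm apart, the mould is empty, the lever is back up, and the bottle, jar and cup were not touched.

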